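# Pop open the touch-latch fuse cupboard

## Task

Open the small bench cupboard with the blue door, which has a touch latch and no handle: press the door gently inward at the small grey disc near its free (right-hand) edge until the catch lets go, move back so that the spring sets it ajar by itself, then with the fingers behind the free edge push it wide open, to about a right angle, and leave it standing so. Only push, never pinch the door; leave the yellow door shut, and the tin, spool and bottle standing where they are.

Things in the scene. Friction and masses are not known exactly. Their poses are not given: they have to be found in the camera images.
- blue_cupboard: Grey steel cupboard with the blue door, fixed, 120 (x, depth) x 160 (y, width) x 160 (z, height) mm, top closed. Origin at the centre of its underside; -x points out of its front, +y to the hinge side (left seen from the robot); turned up to 0.2 rad. The carcass front lies 60 mm before the origin, the closed door's outer face 81 mm.
- blue_door (a joint): Angle of the blue door, rad: 0 shut and latched, positive open (free edge toward the robot), negative pressed in (stop at -0.044). Pressed to about -0.025 (4 mm, 3 N at the free edge) the catch lets go; when the finger moves back a spring sets the door to about 0.5 within 1 s. Beyond that it turns with light friction (under 1 N), stays where left, stops at 1.75.
- blue_press (a point): Point on the blue door's outer face, 27 mm from its free edge, 35 mm below its top edge (123 mm above the bench), marked by a small grey disc, right above the latch: the place to press. Moves with the door. Axes are the door's: -x out of the outer face, -y from hinge to free edge, z up.
- blue_hinge (a point): Point on the blue door's upright hinge axis, at the height of the door's top edge (158 mm above the bench), mid-way in the door's 14 mm thickness (7 mm to either face). Axes as for blue_press. In the cupboard's frame at x -74, y +78 mm. The free edge is 157 mm from it. At 0.5 rad the free edge stands about 85 mm before the carcass.
- yellow_cupboard: The same cupboard with a yellow door, which stays shut; same frame. It may stand to the left or to the right of the blue one.
- yellow_door (a joint): Angle of the yellow door, like blue_door; stays at 0.
- flux_tin: Yellow-green round tin with a pale lid, 69 mm wide, 30 mm high, loose, between the cupboards. Origin at the centre of its underside, z up.
- spool: Red-flanged spool of solder wire, upright, 58 mm wide, 61 mm high, loose, to the right of the cupboards. Origin at the centre of its underside, z up.
- bottle: White push-top bottle, 56 mm wide, 104 mm high, loose, to the left of the cupboards. Origin at the centre of its underside, z up.
- blue_edge (a point): Point on the blue door's free upright edge at its top (158 mm above the bench), moving with the door; axes as for blue_press. The door: blue front panel 8 x 156 x 146 mm (12 to 158 mm above the bench) and behind it a white liner 6 mm thick, set in 10 mm from the panel's edges. Spring plunger and latch lie behind it, 35 to 55 mm above the bench.

How it is judged:
On the way, in this order (a step that is already met when the one before it is completed fails the run):
1. the blue door is pressed in past its shut position (value of joint blue_door below -0.015 rad).
2. the blue door stands ajar on its spring, with the fingers off it (value of joint blue_door between 0.3 and 0.7 rad and contact force between the fingers and blue_cupboard below 0.1 N), for 0.1 s.
3. the blue door is wide open (value of joint blue_door above 1.2 rad), for 0.1 s.
At the end, for the whole second after the job is handed in: The blue door stands still, open by more than 1.2 rad (about 70 degrees); the yellow door is shut and latched (-0.015 to 0.03 rad); tin, spool and bottle are within 30 mm of where they stood (value of joint blue_door above 1.2 rad and velocity of joint blue_door between -0.05 and 0.05 rad/s and value of joint yellow_door between -0.015 and 0.03 rad and distance of each of flux_tin, spool, bottle from where it was at the start of the episode below 0.03 m); the robot touches nothing.
It fails at once if the blue door is pinched (fingers bear with over 3 N on its front panel and on its inner liner at once) (contact force between the fingers and blue_door_c0 above 3 N and contact force between the fingers and blue_door_c1 above 3 N).
It fails at once if the blue door is hit or squeezed with more than 40 N (contact force between the fingers and blue_cupboard above 40 N).
It fails at once if the yellow door's latch is pressed or the yellow door opened (value of joint yellow_door below -0.02 rad or value of joint yellow_door above 0.05 rad).
It fails at once if the tin, spool or bottle is lifted, tipped or shoved over 30 mm (distance of any of flux_tin, spool, bottle from where it was at the start of the episode above 0.03 m or height (world z) of any of flux_tin, spool, bottle above 0.012 m or angle between any of flux_tin, spool, bottle's own z axis and vertical above 0.5 rad).
It also fails if it takes over 54 s, if anything falls off the work surface, if the arm or the gripper's body presses on something with over 40 N, if the wrist force passes 120 N, or if a joint passes its speed limit or range.

## Robot

A 6-joint arm with a two-finger parallel gripper is mounted at the origin on a cart in front of the work surface, level with it; the furniture and walls round the work are solid. World frame = base frame: x ahead of the robot, y to its left, z up, the work surface at z = 0. Lengths are in m, angles in rad, forces in N, time in s.
With the tool pointing down it reaches from about 0.35 to 0.85 m from the base axis. Payload 8.1 kg.
Tool frame: the origin (TCP) lies at the centre of the arm's flange, where the gripper is bolted on; the fingertips stand 186 mm ahead of it and the grasp point (between the pads) lies 167 mm ahead of it; z points along the fingers, y is the line along which they close (so a half turn about z gives the same grasp; the last joint's range is limited). The gripper opens to 93 mm and grips with 3 to 60 N. Pads are 15 mm wide; open, the fingers measure 128 mm over their backs; the gripper's body (75 mm by 188 mm) begins 65 mm behind the grasp point.
Start: joints at [1.083, 0.13, 1.488, -0, 1.523, -0.085], TCP at [0.235, 0.552, 0.405] pointing down, gripper open.
Joint ranges: [-2.96, 2.96], [-0.89, 2.26], [0.02, 2.5], [-1.34, 4.48], [0, 2.73], [-2.66, 2.66]. Speed limits (rad/s): [2.39, 2.39, 2.79, 3.14, 3.14, 3.14].

## Interface

Orientations are given as a rotation vector (axis times angle).
In Python, from plant import robot gives the robot as it stands.
- The arm moves only by the tool apply_moves, never from a script. Its argument "series" is a list of rows, each a list of 2 entries, a list of its own where there are three numbers: the shift along the tool's x, y, z in mm, then the turn, a rotation vector about the tool's x, y, z in rad. A call has 1 to 12 rows; each row shifts and turns the commanded pose from where the row before left it, along the tool's axes as they then stand; what a row does not reach is not made up. A row lasts 1/12 s, in which the tool goes at most 41.7 mm and 7.16 degrees, less where a joint would pass 70% of its speed; a pose out of reach is approached as far as the arm can. A call is refused whole if a number of a shift passes 41.7 or a number of a turn 0.125, either way. A call with a gripper value outside its range is refused whole. "claw" is the opening, from 0 (shut) to 1 (fully open), set as the call begins (left out, the last holds). The fingers move at their own pace and stop on an object; "newtons" is the grip in N (left out, the last holds). Time passes only in rows, so rows that do not move let the fingers close. It gives the time, the measured TCP pose, the force, the opening and the grip force at its end, in the units of the state.
- robot.read_state(): the state, without advancing time (a new reading comes with each control period).
- robot.read_camera(name): name is "scene" or "top"; returns (picture, depth): 420x560x3 uint8, blue, green, red; 420x560 float32, m along the optical axis (not along the pixel's ray), 0 where there is no reading.
- robot.calibration(name): a dict with "fx", "fy", "cx", "cy" (pixels), "extrinsics" (4x4, takes a point from world to camera coordinates). Camera axes: x right, y down, z forward; pixel columns grow to the right and rows downward; lengths in m; the calibration is good to about 2 mm. A picture is of the moment at which its call begins. calibration takes no time and is no camera call.
- robot.close_job(): hands the job in; it is judged then, once.
The state is a dict: "t": time; "q": joint angles; "dq": joint speeds; "joint_torque": joint torques, N m; "tool_pos": TCP position; "orientation": TCP orientation; "force": force on the tool from outside, world axes, zero at the start; "wrist_torque": the same for the moment, N m; "opening": finger opening in m; "gripper_force": force on a finger pad.
Only numpy, scipy, OpenCV 4.12 (cv2) and the standard library are available. Lean on these libraries where they do the work, as an engineer would, in place of code of your own. Each camera call takes 0.05 s, during which the arm holds its last target. There are 200 camera calls.

## Working session

There is one attempt and no reset: what is moved stays moved. The work goes in short steps, Python scripts to look and compute and a tool call to move; the robot and the scene stay as the last step left them, time stands still between calls to the robot, and variables do not carry over. Pictures are saved under pics/ and viewed, at most 10 in all, crops included, and the job is handed in when it is done.

Besides the shell and the picture viewer there is one more tool, called after ">>>" as name(argument=value, ...) on one line, values as JSON. apply_moves: Moves the arm, as the interface text tells. Its arguments: {"type":"object","properties":{"series":{"type":"array"},"claw":{"type":"number"},"newtons":{"type":"number"}},"required":["series"]}

```bash
mkdir -p pics; cat > h.py <<'E'
import numpy as np, cv2
from scipy.spatial.transform import Rotation as R
from plant import robot
def cam(n):
    p,d=robot.read_camera(n); c=robot.calibration(n); T=np.array(c["extrinsics"])
    v,u=np.mgrid[0:p.shape[0],0:p.shape[1]]
    P=np.stack([(u-c["cx"])/c["fx"]*d,(v-c["cy"])/c["fy"]*d,d],-1)
    W=(P-T[:3,3])@T[:3,:3]
    W[d==0]=np.nan
    return p,W
E
python3 - <<'E'
from h import *
a,_=cam("scene");b,_=cam("top")
cv2.imwrite("pics/s0.png",a);cv2.imwrite("pics/t0.png",b)
s=robot.read_state();print(s["tool_pos"],s["orientation"],s["opening"],s["t"]);print(R.from_rotvec(s["orientation"]).as_matrix().round(3))
E
```

```text
[0.23508141 0.55182255 0.40380079] [-6.28308444e-01 -3.07767408e+00  2.44149311e-03] 0.09312642670461166 0.1
[[-0.92   0.392 -0.001]
 [ 0.392  0.92  -0.001]
 [ 0.    -0.002 -1.   ]]
```

View pics/s0.png

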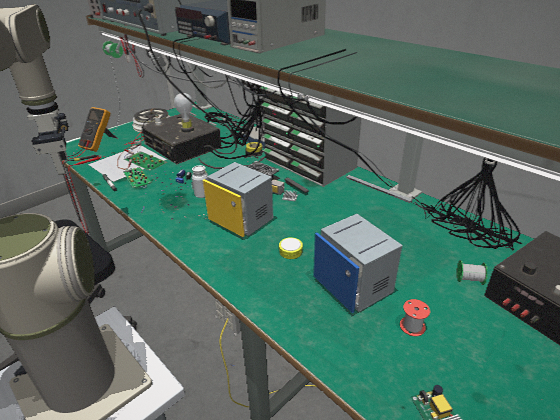

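View pics/t0.png

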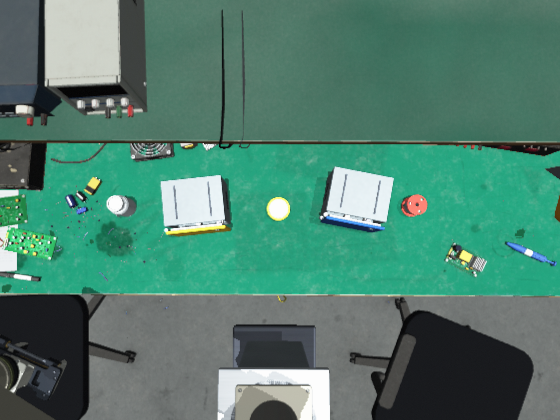

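The scene view shows the blue cupboard (door about 335,270, disc about 348,272) on the right with the spool beside it. The yellow one is left at about (225,207), with the tin between them at (290,247). The top view confirms this: blue door at (354,225), spool (414,205), tin (278,209).

```bash
python3 - <<'E'
from h import *
p,W=cam("scene")
h=cv2.cvtColor(p,cv2.COLOR_BGR2HSV)
m=cv2.inRange(h,(105,120,40),(128,255,255)); 
n,l,st,ce=cv2.connectedComponentsWithStats(m)
k=1+np.argmax([st[i,4] if 300<ce[i,0]<370 and 220<ce[i,1]<320 else 0 for i in range(1,n)])
print(st[k],ce[k])
M=cv2.erode((l==k).astype(np.uint8),np.ones((3,3)))
X=W[M>0];X=X[~np.isnan(X[:,0])]
c=np.median(X,0);X=X[np.linalg.norm(X-c,axis=1)<.15]
c=X.mean(0);nrm=np.linalg.svd(X-c,full_matrices=False)[2][2]; nrm*=-np.sign(nrm[0])
print("door plane",c,nrm,np.std((X-c)@nrm))
X=W[l==k];X=X[~np.isnan(X[:,0])];X=X[abs((X-c)@nrm)<.006]
e=np.array([-nrm[1],nrm[0],0]);e/=np.linalg.norm(e)
s=(X-c)@e;print("along e",e,np.percentile(s,[0.5,2,98,99.5]),"z",np.percentile(X[:,2],[.5,2,98,99.5]))
# disc: hole in blue mask
box=np.zeros_like(m);cn,_=cv2.findContours((l==k).astype(np.uint8),0,2);cv2.drawContours(box,cn,-1,1,-1)
D=(box>0)&(l!=k);print("disc",D.sum(),np.argwhere(D).mean(0)[::-1],np.nanmedian(W[D],0))
# top view: carcass tops & objects
p,W=cam("top")
h=cv2.cvtColor(p,cv2.COLOR_BGR2HSV)
for nm,u0,u1 in(("blue",310,400),("yel",150,240)):
    S=np.zeros(p.shape[:2],bool);S[150:245,u0:u1]=1
    g=(S&(W[...,2]>.14)&(W[...,2]<.18)&(h[...,1]<60)).astype(np.uint8)
    r=cv2.minAreaRect(cv2.findNonZero(g));b=cv2.boxPoints(r)
    print(nm,r,[W[int(y),int(x)].round(3).tolist() for x,y in b],np.nanmean(W[g>0],0))
for nm,u,v in(("spool",414,205),("tin",278,209),("bottle",119,205)):print(nm,W[v,u])
m=cv2.inRange(h,(105,120,40),(128,255,255));S=np.zeros_like(m);S[200:245,310:400]=1
q=W[(m>0)&(S>0)];q=q[q[:,2]>.14];print("blue top strip",q.min(0),q.max(0),len(q))
i=np.argsort(q[:,1]);print(q[i[:4]].round(3).tolist(),q[i[-4:]].round(3).tolist())
E
```

```text
[ 314  233   45   80 2012] [335.50149105 271.78131213]
door plane [ 0.55463942 -0.21911923  0.09363012] [-0.98231866  0.18720874  0.00171412] 0.0010322943112364977
along e [-0.18720902 -0.9823201   0.        ] [-0.08096919 -0.07734245  0.06933967  0.07041745] z [0.01657356 0.01890374 0.15861639 0.15982192]
disc 34 [347.52941176 272.67647059] [ 0.54530087 -0.26208092  0.12547993]
blue ((358.9027099609375, 196.33599853515625), (62.20050048828125, 50.1657829284668), 10.954063415527344) [[0.583, -0.13, 0.133], [0.746, -0.175, -0.0], [0.711, -0.359, -0.005], [0.563, -0.325, -0.0]] [ 0.63377214 -0.2228927   0.15973059]
yel ((192.60845947265625, 202.84552001953125), (50.5322151184082, 62.463924407958984), 83.8844985961914) [[0.694, 0.349, 0.001], [0.717, 0.164, -0.001], [0.566, 0.143, 0.005], [0.544, 0.326, 0.005]] [0.61431704 0.21439596 0.16016165]
spool [ 0.61905141 -0.39718415  0.05999205]
tin [ 0.60890669 -0.01026559  0.02828003]
bottle [0.61043464 0.42840068 0.10087864]
blue top strip [ 0.54463215 -0.28494349  0.14061386] [ 0.57814059 -0.13480846  0.16338902] 141
[[0.545, -0.285, 0.155], [0.547, -0.284, 0.161], [0.545, -0.282, 0.156], [0.547, -0.281, 0.159]] [[0.573, -0.138, 0.156], [0.573, -0.136, 0.156], [0.575, -0.135, 0.163], [0.577, -0.135, 0.141]]
```

>>> apply_moves(series=[[[0,0,0],[0,0,-0.107]],[[0,0,0],[0,0,-0.106]],[[-18,-34,0],[0,0,0]],[[-18,-34,0],[0,0,0]],[[-18,-34,0],[0,0,0]],[[-18,-34,0],[0,0,0]],[[-18,-34,0],[0,0,0]],[[-18,-34,0],[0,0,0]],[[-18,-34,0],[0,0,0]],[[-18,-34,0],[0,0,0]],[[-18,-34,0],[0,0,0]],[[-18,-34,0],[0,0,0]]], claw=0, newtons=5)

```text
t: 1.2
tool_pos: [0.3477, 0.1824, 0.4047]
orientation: [0.297, 3.127, 0.0]
force: [0.7, -0.2, 0.3]
opening: 0.0178
gripper_force: 0.0
```

>>> apply_moves(series=[[[-18,-33,0],[0,0,0]],[[-18,-33,0],[0,0,0]],[[-18,-33,0],[0,0,0]],[[-18,-33,0],[0,0,0]],[[-18,-33,0],[0,0,0]],[[-18,-33,0],[0,0,0]],[[-18,-33,0],[0,0,0]],[[-18,-33,0],[0,0,0]],[[-18,-33,0],[0,0,0]],[[-18,-33,0],[0,0,0]],[[-18,-33,0],[0,0,0]],[[-18,-33,0],[0,0,0]]])

```text
t: 2.2
tool_pos: [0.4853, -0.2475, 0.4045]
orientation: [-0.298, -3.127, -0.0]
force: [0.2, -0.6, 0.3]
opening: 0.0006
gripper_force: 0.0
```

```bash
cat > st.py <<'E'
from h import *
D=np.array([.5463,-.262,.1235]);H=np.array([.578,-.135,.158])
s=robot.read_state();M=R.from_rotvec(s["orientation"]).as_matrix();p=np.array(s["tool_pos"])
tip=p+.186*M[:,2]
print("t",s["t"],"tip",tip.round(4),"disc in tool mm",((D-tip)@M*1000).round(1),"hinge in tool",((H-tip)@M*1000).round(1),"F",np.round(s["force"],2),"open",s["opening"],"q",np.round(s["q"],2))
E
python3 st.py
```

```text
t 2.2 tip [ 0.4853 -0.2475  0.2185] disc in tool mm [-62.7  -2.7  95. ] hinge in tool [-69.8 128.   60.5] F [ 0.22 -0.56  0.25] open 0.0006166197948305117 q [-0.57 -0.02  1.64  0.    1.52 -1.95]
```

>>> apply_moves(series=[[[0,-3,34],[0,0,0]],[[0,0,34],[0,0,0]],[[0,0,33],[0,0,0]],[[-15,0,0],[0,0,0]],[[-12,0,0],[0,0,0]],[[-10,0,0],[0,0,0]],[[0,0,0],[0,0,0]],[[0,0,0],[0,0,0]]])

```text
t: 2.87
tool_pos: [0.521, -0.2554, 0.3034]
orientation: [-0.297, -3.127, -0.0]
force: [0.2, 0.3, 0.3]
opening: 0.0006
gripper_force: 0.0
```

```bash
python3 - <<'E'
import st
from h import *
a,_=cam("scene");b,_=cam("top")
cv2.imwrite("pics/c1.png",np.hstack([cv2.resize(a[190:330,270:440],None,fx=2.3,fy=2.3),cv2.resize(b[130:270,290:460],None,fx=2.3,fy=2.3)]))
E
```

```text
t 2.8667 tip [ 0.5209 -0.2553  0.1174] disc in tool mm [-26.2  -1.8  -6.1] hinge in tool [-33.4 128.9 -40.6] F [0.18 0.28 0.27] open 0.0005863156723674204 q [-0.54  0.15  1.66 -0.    1.34 -1.93]
```

View pics/c1.png

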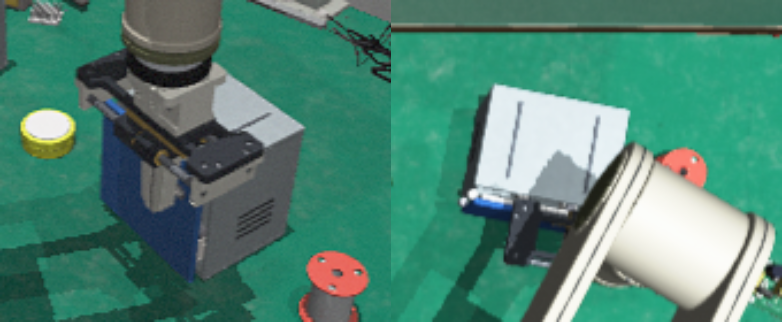

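The crop shows the closed fingers just in front of the blue door beside its free edge, with the gripper body clear above the cupboard and the spool clear.

>>> apply_moves(series=[[[-5,0,0],[0,0,0]],[[-4,0,0],[0,0,0]],[[-3,0,0],[0,0,0]],[[-2,0,0],[0,0,0]],[[-1,0,0],[0,0,0]],[[0,0,0],[0,0,0]],[[0,0,0],[0,0,0]]])

```text
t: 3.55
tool_pos: [0.5357, -0.2582, 0.3037]
orientation: [-0.298, -3.127, -0.0]
force: [-0.6, -0.2, 0.9]
opening: 0.0008
gripper_force: 0.0
```

```bash
python3 st.py
```

```text
t 3.55 tip [ 0.5357 -0.2582  0.1177] disc in tool mm [-11.1  -1.7  -5.8] hinge in tool [-18.3 129.  -40.3] F [-0.56 -0.16  0.87] open 0.0008410480105766234 q [-0.54  0.18  1.62 -0.    1.34 -1.92]
```

>>> apply_moves(series=[[[-1,0,0],[0,0,0]],[[-1,0,0],[0,0,0]],[[0,0,0],[0,0,0]],[[0,0,0],[0,0,0]]])

```text
t: 3.88
tool_pos: [0.5377, -0.2586, 0.3037]
orientation: [0.298, 3.127, -0.0]
force: [0.3, -0.9, 0.9]
opening: 0.0005
gripper_force: 0.0
```

>>> apply_moves(series=[[[-1,0,0],[0,0,0]],[[-1,0,0],[0,0,0]],[[0,0,0],[0,0,0]],[[0,0,0],[0,0,0]]])

```text
t: 4.22
tool_pos: [0.5396, -0.259, 0.3037]
orientation: [-0.298, -3.127, 0.0]
force: [-2.0, 0.5, 1.1]
opening: 0.0004
gripper_force: 0.9
```

>>> apply_moves(series=[[[-1,0,0],[0,0,0]],[[-1,0,0],[0,0,0]],[[0,0,0],[0,0,0]],[[0,0,0],[0,0,0]]])

```text
t: 4.55
tool_pos: [0.5416, -0.2595, 0.3037]
orientation: [-0.298, -3.127, 0.0]
force: [-2.4, -0.2, 2.3]
opening: 0.0006
gripper_force: 1.3
```

>>> apply_moves(series=[[[-1,0,0],[0,0,0]],[[0,0,0],[0,0,0]],[[0,0,0],[0,0,0]]])

```text
t: 4.8
tool_pos: [0.5426, -0.2597, 0.3037]
orientation: [0.298, 3.127, -0.0]
force: [-2.5, -0.7, 1.0]
opening: 0.0004
gripper_force: 1.0
```

>>> apply_moves(series=[[[-1,0,0],[0,0,0]],[[0,0,0],[0,0,0]],[[0,0,0],[0,0,0]]])

```text
t: 5.05
tool_pos: [0.5436, -0.2598, 0.3037]
orientation: [0.298, 3.127, -0.0]
force: [-2.5, -0.5, 0.5]
opening: 0.0005
gripper_force: 1.0
```

>>> apply_moves(series=[[[15,0,0],[0,0,0]],[[30,0,0],[0,0,0]],[[35,0,0],[0,0,0]],[[35,0,0],[0,0,0]],[[15,0,0],[0,0,0]],[[0,0,0],[0,0,0]],[[0,0,0],[0,0,0]],[[0,0,0],[0,0,0]],[[0,0,0],[0,0,0]],[[0,0,0],[0,0,0]],[[0,0,0],[0,0,0]],[[0,0,0],[0,0,0]]])

```text
t: 6.05
tool_pos: [0.4163, -0.2353, 0.3036]
orientation: [-0.297, -3.127, -0.0]
force: [0.6, -0.5, -0.0]
opening: 0.0003
gripper_force: 0.0
```

```bash
python3 - <<'E'
import st
from h import *
a,_=cam("scene");b,W=cam("top")
cv2.imwrite("pics/c2.png",np.hstack([cv2.resize(a[190:330,270:440],None,fx=2.3,fy=2.3),cv2.resize(b[130:270,290:460],None,fx=2.3,fy=2.3)]))
h=cv2.cvtColor(b,cv2.COLOR_BGR2HSV);m=cv2.inRange(h,(105,120,40),(128,255,255))
m[:180]=0;m[:,:300]=0;m[:,400:]=0;q=W[(m>0)&(W[...,2]>.14)&(W[...,2]<.175)]
if len(q):print(len(q),q[q[:,0].argmin()],q[q[:,0].argmax()],q[q[:,1].argmin()])
E
```

```text
t 6.05 tip [ 0.4163 -0.2352  0.1176] disc in tool mm [-132.7   -1.8   -5.9] hinge in tool [-139.9  128.9  -40.4] F [ 0.62 -0.46 -0.05] open 0.00034616191557677964 q [-0.62 -0.13  1.94  0.    1.34 -2.  ]
171 [ 0.47679858 -0.25016288  0.15312901] [ 0.57545878 -0.13838302  0.15594039] [ 0.48199613 -0.25469292  0.15679419]
```

View pics/c2.png

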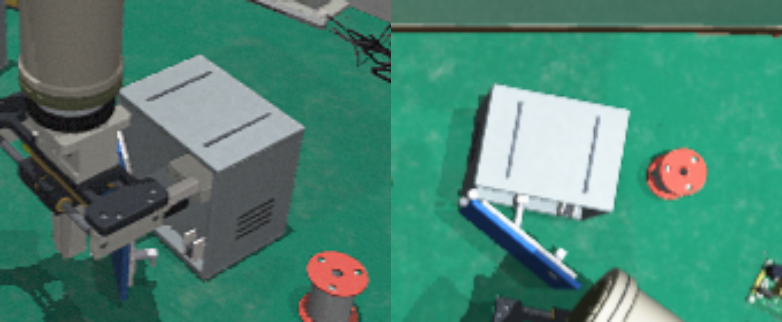

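The door stands ajar at about 0.5 rad, its free edge at world (0.477, -0.252), and the fingers are off it. The spool is untouched. Now around the free edge.

>>> apply_moves(series=[[[0,-31,0],[0,0,0]],[[0,-30,0],[0,0,0]],[[0,0,0],[0,0,0]],[[-25,0,0],[0,0,0]],[[-30,0,0],[0,0,0]],[[-30,0,0],[0,0,0]],[[-30,0,0],[0,0,0]],[[0,0,0],[0,0,0]],[[0,20,0],[0,0,0]],[[0,20,0],[0,0,0]],[[0,15,0],[0,0,0]],[[0,0,0],[0,0,0]]])

```text
t: 7.15
tool_pos: [0.5281, -0.2601, 0.3034]
orientation: [-0.294, -3.127, -0.002]
force: [-0.7, -0.5, 0.1]
opening: 0.0005
gripper_force: 0.0
```

```bash
python3 - <<'E'
import st
from h import *
a,_=cam("scene");b,W=cam("top")
cv2.imwrite("pics/c3.png",np.hstack([cv2.resize(a[190:330,270:440],None,fx=2.3,fy=2.3),cv2.resize(b[130:270,290:460],None,fx=2.3,fy=2.3)]))
E
```

```text
t 7.15 tip [ 0.528  -0.2598  0.1174] disc in tool mm [-18.4   1.3  -6.1] hinge in tool [-25.8 132.  -40.4] F [-0.67 -0.51  0.13] open 0.0005276160167323582 q [-0.55  0.17  1.63  0.    1.34 -1.93]
```

View pics/c3.png

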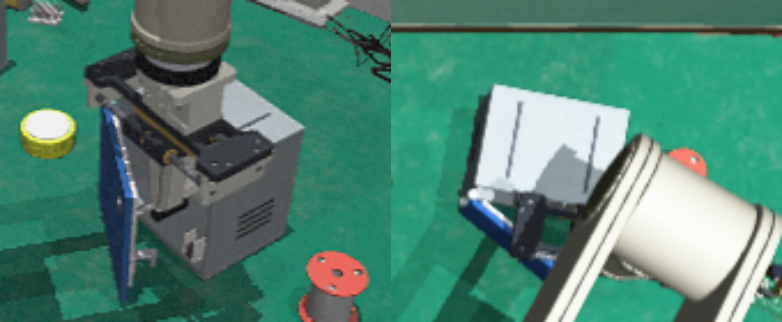

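The fingers are behind the ajar door, between it and the carcass, touching nothing. Now I push it along an arc about the hinge.

>>> apply_moves(series=[[[4,10,0],[0,0,0]],[[4,8,0],[0,0,0]],[[7,4,0],[0,0,0]],[[7,3,0],[0,0,0]],[[8,3,0],[0,0,0]],[[8,4,0],[0,0,0]],[[7,5,0],[0,0,0]],[[7,6,0],[0,0,0]],[[6,6,0],[0,0,0]],[[5,5,0],[0,0,0]],[[0,0,0],[0,0,0]]])

```text
t: 8.17
tool_pos: [0.4754, -0.1967, 0.3036]
orientation: [-0.297, -3.127, -0.001]
force: [-0.2, 0.7, 0.3]
opening: 0.0009
gripper_force: 0.0
```

```bash
python3 st.py
```

```text
t 8.1667 tip [ 0.4753 -0.1966  0.1176] disc in tool mm [-82.1 -50.9  -5.9] hinge in tool [-89.3  79.8 -40.4] F [-0.24  0.71  0.31] open 0.0008732580811786799 q [-0.49 -0.03  1.84  0.    1.33 -1.87]
```

Next to (106,-51), then (113,-31), slowing.

>>> apply_moves(series=[[[4,6,0],[0,0,0]],[[4,6,0],[0,0,0]],[[4,6,0],[0,0,0]],[[4,6,0],[0,0,0]],[[2,6,0],[0,0,0]],[[2,5,0],[0,0,0]],[[2,4,0],[0,0,0]],[[1,4,0],[0,0,0]],[[0,3,0],[0,0,0]],[[0,2,0],[0,0,0]],[[0,1,0],[0,0,0]],[[0,0,0],[0,0,0]]])

```text
t: 9.17
tool_pos: [0.4628, -0.1453, 0.3037]
orientation: [-0.297, -3.127, -0.0]
force: [-0.5, 0.3, -0.4]
opening: 0.0003
gripper_force: 0.0
```

```bash
python3 - <<'E'
import st
from h import *
a,_=cam("scene");b,W=cam("top")
cv2.imwrite("pics/c4.png",np.hstack([cv2.resize(a[190:330,270:440],None,fx=2.3,fy=2.3),cv2.resize(b[130:270,290:460],None,fx=2.3,fy=2.3)]))
E
```

```text
t 9.1667 tip [ 0.4628 -0.1453  0.1177] disc in tool mm [-104.   -98.9   -5.8] hinge in tool [-111.2   31.8  -40.3] F [-0.49  0.3  -0.45] open 0.00026115247160380024 q [-0.41 -0.11  1.92  0.    1.33 -1.79]
```

View pics/c4.png

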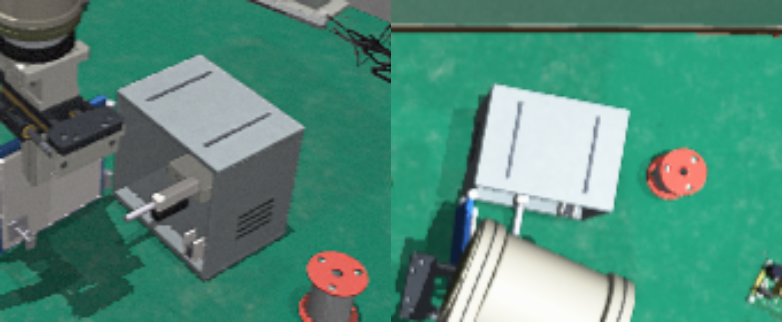

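The door stands at about a right angle. Backing off away from it, then up.

>>> apply_moves(series=[[[0,-5,0],[0,0,0]],[[0,-15,0],[0,0,0]],[[0,-25,0],[0,0,0]],[[0,-15,0],[0,0,0]],[[0,0,-30],[0,0,0]],[[0,0,-35],[0,0,0]],[[0,0,-35],[0,0,0]],[[0,-30,0],[0,0,0]],[[0,-30,0],[0,0,0]],[[0,0,0],[0,0,0]],[[0,0,0],[0,0,0]]])

```text
t: 10.18
tool_pos: [0.4395, -0.2647, 0.4037]
orientation: [-0.302, -3.127, -0.0]
force: [0.4, 0.9, -0.1]
opening: 0.0002
gripper_force: 0.0
```

```bash
python3 - <<'E'
import st
from h import *
b,W=cam("top")
h=cv2.cvtColor(b,cv2.COLOR_BGR2HSV);m=cv2.inRange(h,(105,120,40),(128,255,255))
m[:180]=0;m[:,:300]=0;m[:,400:]=0;q=W[(m>0)&(W[...,2]>.14)&(W[...,2]<.175)]
x=q[:,:2];v=cv2.fitLine(x.astype(np.float32),cv2.DIST_L2,0,.001,.001).ravel();v=v*-np.sign(v[0])
a,bb=v[0]*-.982+v[1]*.187, v[0]*.187+v[1]*.982
print(len(q),"angle",np.arctan2(a,-bb),x.min(0),x.max(0))
for nm,u,w in(("spool",414,205),("tin",278,209),("bottle",119,205)):print(nm,W[w,u].round(3))
E
```

```text
t 10.1833 tip [ 0.4395 -0.2647  0.2177] disc in tool mm [-104.4   23.1   94.1] hinge in tool [-111.2  153.8   59.6] F [ 0.35  0.93 -0.13] open 0.00024861296737635204 q [-0.64 -0.11  1.73 -0.    1.52 -2.02]
180 angle 1.4978062 [ 0.42443786 -0.13300276] [ 0.57763688 -0.10962778]
spool [ 0.619 -0.397  0.06 ]
tin [ 0.609 -0.01   0.029]
bottle [0.61  0.428 0.103]
```

The door reads 1.50 rad, the loose items are unmoved and the arm is clear, so I'm handing in.

```bash
python3 -c "
from plant import robot
print(robot.close_job())"
```

```text
the job is handed in; nothing more can be done
None
```

The blue door was pressed open, sprang ajar and now stands at about 1.50 rad; the tin, spool and bottle read where they started, the yellow door was never approached, and the job is handed in (no verdict was returned).

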